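# Restock the counter display case and refit its front window

## Task

Push the tray of toy cars all the way into the display case, until it stops against the kerb at the back, without letting it catch on the case's roof. Then close the case: take the framed window out of its wooden rest, set its bottom edge down in the groove along the front of the case with its top leaning out towards you, because the header overhangs the groove, and straighten it until its top edge lies back against the stop under the header. Leave it standing there on its own, and leave the other things on the counter where they are.

Things in the scene. Friction and masses are not known exactly. Their poses are not given: they have to be found in the camera images.
- case: Display case, fixed. Origin: centre of its underside; x runs from the open front (robot's side) to the back, y left, z up. Wooden base 190 (x, -95 to +95) x 210 mm, top at z = 30. Clear side panes and aluminium corner posts, x from -85 to +87, z 30 to 166, leave 190 mm between them in y. The front opening is 190 wide, z 30 to 166 mm.
- groove (a point): Middle of the groove's floor (case axes), at case x = -74, z = 12 mm. The groove runs across the base's front, 18 mm wide (x -83 to -65), 18 mm deep (up to the base's top, z = 30), 190 mm long, closed at both ends; a 12 mm wide wooden strip lies in front of it.
- kerb (a point): Middle of the front face of the aluminium kerb, 10 mm high, across the back of the case's floor, on the floor (case x = +72, z = 30 mm; case axes). The tray stops against it.
- canopy: Top of the case (origin and axes of case): clear, aluminium-edged header over the groove, x from -85 to -47 mm, z 166 to 180, 210 mm wide; behind it a clear roof to x = +87 mm, z 168 to 174 (rims to 178). Under the header hangs the stop strip, x from -59 to -51 mm, z from 152 to 166 mm.
- stop (a point): Middle of the stop strip's front face (case axes), at case x = -59, z = 159 mm.
- window: Loose front window, the same both ways round: aluminium frame 18 mm wide round a clear 4 mm pane; 170 (y) x 8 (x, thickness) x 150 mm (z), 0.25 kg. Bottom edge rounded. Origin: middle of the bottom edge. Starts upright in the rest (within 6 degrees), bottom at z = 12 mm. Let go in the case's groove it leans out about 33 degrees, on the groove's front edge; on the stop it leans back 2 to 7 degrees.
- window_top (a point): Middle of the window's top edge (150 mm above its origin, axes of the window).
- rest: Slotted wooden rest, fixed, 60 (x) x 110 (y) x 34 mm high; slot along its y, 10 mm wide and 22 mm deep. Origin: centre of its underside.
- tray: Low grey open tray with eight toy cars in it, 126 (x) x 160 (y) mm, walls 30 mm high and 4 mm thick, 0.5 kg, cars up to 32 mm high. Origin: centre of its underside, x towards the back of the case. It starts on the case's floor (30 mm above the counter), sticking out at the front; slid home against the kerb its origin lies at x = +9 mm in the case's frame.
- boxed_truck: Bystander: carton with a toy truck behind a window, 70 x 150 x 80 mm high; origin under its centre.
- car_pickup: Bystander: loose toy pickup 78 x 34 x 32 mm; origin under its centre, length along x.
- car_van: Bystander: loose toy van 82 x 36 x 32 mm; origin under its centre, length along x.
- tape_dispenser: Bystander: desk tape dispenser 60 x 90 x 72 mm high; origin under its centre.
- label_gun: Bystander: price-label gun lying on its side, 130 x 85 x 56 mm high; origin under its body.
- toy_robot: Bystander: standing toy robot 50 x 70 x 118 mm high; origin under its centre.
Not all that is in view belongs to the job. There is more than one size of the window; the one meant has the size given above.

How it is judged:
By the outcome, as a careful person would: the job done as asked, in the order asked, and still so for the second after the job is handed in, with the robot touching nothing.
It also fails if it takes over 61 s, if anything falls off the work surface, if the arm or the gripper's body presses on something with over 40 N, if the wrist force passes 120 N, or if a joint passes its speed limit or range.

## Robot

A 6-joint arm with a two-finger parallel gripper is mounted at the origin on the work surface. World frame = base frame: x ahead of the robot, y to its left, z up, the work surface at z = 0. Lengths are in mm, angles in rad, forces in N, time in s.
With the tool pointing down it reaches from about 300 to 750 mm from the base axis. Payload 8.5 kg.
Tool frame: the origin (TCP) lies at the very end of the fingers, on their centre line; the grasp point (between the pads) lies 19 mm behind it; z points along the fingers, y is the line along which they close (so a half turn about z gives the same grasp; the last joint's range is limited). The gripper opens to 85 mm and grips with 20 to 120 N. Pads are 22 mm wide; open, the fingers measure 114 mm over their backs; the gripper's body (76 mm by 85 mm) begins 54 mm behind the grasp point. The pads swing forward as they close: fully open they stand 13 mm farther back than shut.
Start: joints at [0.893, 0.381, 1.297, -0, 1.464, -0.215], TCP at [245.539, 492.129, 231.322] pointing down, gripper open.
Joint ranges: [-3.11, 3.11], [-0.89, 2.33], [0.22, 2.48], [-1.42, 4.56], [0.17, 2.85], [-2.88, 2.88]. Speed limits (rad/s): [2.39, 2.39, 3.14, 3.14, 3.14, 3.14].

## Interface

Orientations are given as a 3x3 rotation matrix whose columns are the frame's x, y, z axes.
In Python, from station import arm gives the robot as it stands.
- The arm moves only by the tool play_rows, never from a script. Its argument "steps" is a list of rows, each a list of 3 entries, a list of its own where there are three numbers: the shift along the tool's x, y, z in mm, then the turn, a rotation vector about the tool's x, y, z in degrees, then the opening in per cent of the stroke, from 0 (shut) to 100 (fully open). In form: [[[dx, dy, dz], [ax, ay, az], gripper], ...]. A call has exactly 8 rows; each row is the pose to reach, as a shift and turn from the pose commanded when the call began, along the tool's axes at that moment; what a row does not reach only later rows make up. A row lasts 1/10 s, in which the tool goes at most 50 mm and 8.59 degrees, less where a joint would pass 70% of its speed; a pose out of reach is approached as far as the arm can. A call with a gripper value outside its range is refused whole. The fingers move at their own pace and stop on an object; "force" is the grip in N (left out, the last holds). Time passes only in rows, so rows that repeat a pose let the fingers close, or fill a call up. It gives the time, the measured TCP pose, the force, the opening and the grip force at its end, in the units of the state.
- arm.get_obs(): the state, without advancing time (a new reading comes with each control period).
- arm.capture(name): name is "scene" or "top"; returns (picture, depth): 480x640x3 uint8, red, green, blue; 480x640 float32, mm along the optical axis (not along the pixel's ray), 0 where there is no reading.
- arm.calibration(name): a dict with "K" (3x3 intrinsics, pixels), "R" (3x3) and "t" (3): a world point X has camera coordinates R X + t. Camera axes: x right, y down, z forward; pixel columns grow to the right and rows downward; lengths in mm; the calibration is good to about 2 mm. A picture is of the moment at which its call begins. calibration takes no time and is no camera call.
- arm.hand_in(): hands the job in; it is judged then, once.
Trained networks look in the newest picture that a camera, given by its name, has taken for a name from the list of things; names that differ only in an ending like _2 or _b are one class to them, and where a whole thing is asked for, a point or a joint stands for the part that bears it (a point fixed in the world has none). Each returns a list of dicts, best first, with "p" (0 to 1); they miss things now and then, are a little off and sometimes report something else, mostly with a low value. They report only what shows in the picture. A call takes as long as a camera call. They do not tell look-alikes from the thing itself.
- arm.silhouettes(camera, label): "pixels" (480x640 bool, what is visible of it).
- arm.tip_of(camera, label): "position" ([x, y, z] in mm, in world coordinates, good to about 4 mm: a listed point, or the origin of a listed thing).
The state is a dict: "clock": time; "qpos": joint angles; "joint_velocities": joint speeds; "effort": joint torques, N m; "tool_pos": TCP position; "tcp_rot": TCP orientation; "wrist_force": force on the tool from outside, world axes, zero at the start; "moment": the same for the moment, N m; "finger_gap": opening from 0.0 (shut) to 1.0 (fully open); "grip_force": force on a finger pad.
Only numpy, scipy, OpenCV 4.12 (cv2) and the standard library are available. Lean on these libraries where they do the work, as an engineer would, in place of code of your own. Each camera call takes 0.05 s, during which the arm holds its last target. There are 200 camera calls.

## Working session

There is one attempt and no reset: what is moved stays moved. The work goes in short steps, Python scripts to look and compute and a tool call to move; the robot and the scene stay as the last step left them, time stands still between calls to the robot, and variables do not carry over. Pictures are saved under pics/ and viewed, at most 10 in all, crops included, and the job is handed in when it is done.

Besides the shell and the picture viewer there is one more tool, called after "Emit:" as a command line: name --argument value ..., lists and objects as JSON in quotes. play_rows: Moves the arm, as the interface text tells. Its arguments: {"type":"object","properties":{"steps":{"type":"array"},"force":{"type":"number"}},"required":["steps"]}

```bash
ls; mkdir -p pics; cat > h.py <<'E'
import numpy as np, cv2
from station import arm
def world(cam,u,v,d):
    c=arm.calibration(cam);K,R,t=[np.array(c[k]) for k in("K","R","t")]
    p=np.linalg.inv(K)@np.stack([u*d,v*d,d]).astype(float)
    return (R.T@(p-t.reshape(3,1) if p.ndim>1 else R.T@(p-t))) if 0 else R.T@(p.reshape(3,-1)-t.reshape(3,1))
def proj(cam,X):
    c=arm.calibration(cam);K,R,t=[np.array(c[k]) for k in("K","R","t")]
    p=K@(R@np.array(X,float).reshape(-1,3).T+t.reshape(3,1));return (p[:2]/p[2]).T
def snap(cam,name):
    im,d=arm.capture(cam);cv2.imwrite(f"pics/{name}.png",im[:,:,::-1]);np.save(f"pics/{name}.npy",d);return im,d
E
python3 - <<'E'
from h import *
np.set_printoptions(precision=1,suppress=True)
a,_=snap("scene","s0");b,_=snap("top","t0")
for n in ["case","groove","kerb","stop","window","window_top","rest","tray"]:
  for c in("scene","top"):
    print(n,c,[(round(r["p"],2),np.array(r["position"]).round(0), proj(c,r["position"])[0].round(0)) for r in arm.tip_of(c,n)])
print(arm.get_obs())
for c in("scene","top"):
  k=arm.calibration(c);print(c,-np.array(k["R"]).T@np.array(k["t"]).ravel())
E
```

```text
pics
case scene []
case top []
groove scene []
groove top []
kerb scene [(0.76, array([694., -38.,  27.]), array([258., 322.]))]
kerb top []
stop scene [(0.71, array([562., -58., 155.]), array([264., 246.]))]
stop top [(0.85, array([562., -57., 159.]), array([371., 215.]))]
window scene [(0.96, array([263., 455.,   2.]), array([484., 230.])), (0.7, array([431., 486.,  -1.]), array([488., 286.])), (0.64, array([491., 317.,  11.]), array([419., 289.]))]
window top [(0.62, array([489., 316.,  11.]), array([240., 249.])), (0.62, array([267., 458.,  -2.]), array([190., 326.])), (0.59, array([436., 481.,   1.]), array([184., 267.]))]
window_top scene [(0.9, array([265., 461., 112.]), array([497., 207.])), (0.7, array([ 716., -361.,    0.]), array([132., 302.])), (0.65, array([435., 482., 108.]), array([498., 266.])), (0.59, array([488., 328., 165.]), array([435., 257.]))]
window_top top [(0.91, array([492., 321., 160.]), array([228., 240.])), (0.76, array([436., 486., 112.]), array([170., 263.])), (0.46, array([260., 454., 110.]), array([179., 329.]))]
rest scene [(0.69, array([488., 324.,   1.]), array([421., 290.]))]
rest top [(0.69, array([486., 322.,  -3.]), array([239., 250.]))]
tray scene [(0.55, array([ 479., -311.,    4.]), array([188., 230.]))]
tray top [(0.69, array([563., -58.,  28.]), array([368., 223.]))]
{'clock': 0.9, 'qpos': array([ 0.9,  0.4,  1.3, -0. ,  1.5, -0.2]), 'joint_velocities': array([ 0.,  0.,  0., -0., -0., -0.]), 'effort': array([  0. , -44.8, -23.1,  -0. ,   0. ,  -0. ]), 'tool_pos': array([245.5, 492.1, 231.3]), 'tcp_rot': array([[-0.9,  0.4,  0. ],
       [ 0.4,  0.9,  0. ],
       [-0. ,  0. , -1. ]]), 'wrist_force': array([-0.1,  0.5,  0.5]), 'moment': array([-0.,  0.,  0.]), 'grip_force': 0.0, 'finger_gap': 0.9982351996375092}
scene [1197.7  245.  1256.2]
top [ 306.1   46.8 1445.2]
```

View pics/s0.png

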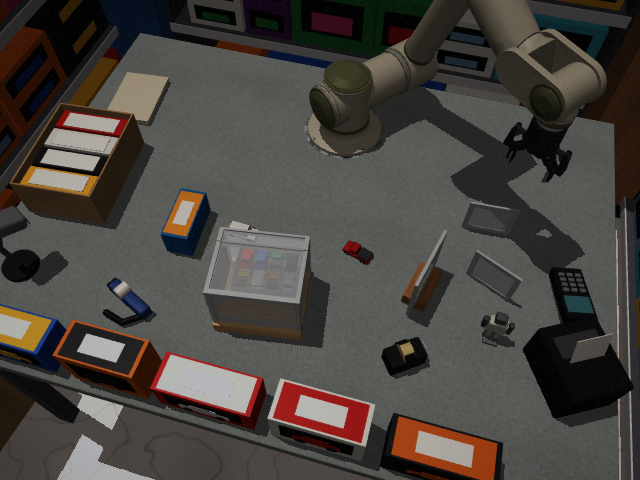

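View pics/t0.png

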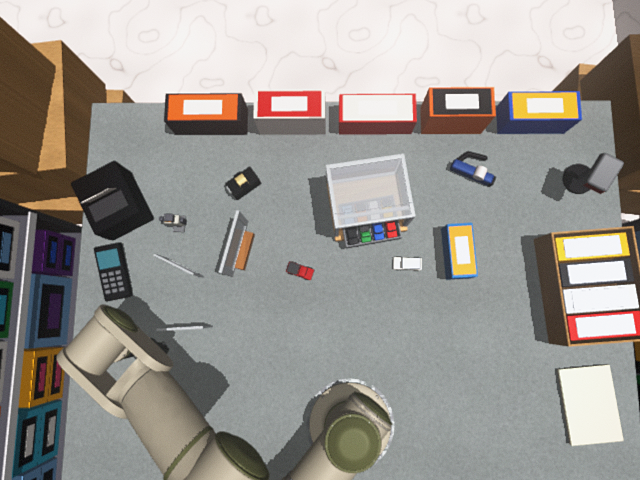

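The pictures show three framed windows, at scene pixels (430,265) standing in the rest, (490,218) and (495,275). The last two have their tops at about 110 mm, so they are the smaller ones. The window in the rest has its top at z≈162, which fits the description. The case is at top-view pixel (370,190) with the tray sticking out at (370,235).

```bash
python3 - <<'E'
from h import *
np.set_printoptions(precision=1,suppress=True)
v,u=np.mgrid[:480,:640]
P={}
for c,n in(("scene","s0"),("top","t0")):
    d=np.load(f"pics/{n}.npy").ravel();P[c]=world(c,u.ravel(),v.ravel(),d).T[:];P[c][d==0]=np.nan
def sel(c,b):
    p=P[c];return p[(p[:,0]>b[0])&(p[:,0]<b[1])&(p[:,1]>b[2])&(p[:,1]<b[3])&(p[:,2]>b[4])&(p[:,2]<b[5])]
for c in P:
  for nm,b in dict(top=(480,780,-220,120,160,190),base=(480,780,-220,120,22,36),tray=(420,780,-220,120,52,66),win=(420,560,200,440,45,175),rest=(420,560,220,420,28,40)).items():
    q=sel(c,b)
    if len(q)<10: print(c,nm,len(q));continue
    r=cv2.minAreaRect(q[:,:2].astype(np.float32));print(c,nm,len(q),np.array(r[0]),np.array(r[1]),round(r[2],1),"z",np.percentile(q[:,2],[5,50,95]))
    print(cv2.boxPoints(r).tolist())
    if nm=="win":
        m=q.mean(0);U,S,Vt=np.linalg.svd(q-m,full_matrices=False);print(m,Vt[2],S/np.sqrt(len(q)))
        for k in range(45,175,20):
            s=q[abs(q[:,2]-k)<10]
            if len(s)>5: 
                l=np.polyfit(s[:,1],s[:,0],1);print(k,len(s),l,s[:,1].min(),s[:,1].max())
import numpy as np
a=cv2.imread("pics/t0.png");a1=cv2.resize(a[140:260,200:430],(800,417),interpolation=2);cv2.imwrite("pics/t0c.png",a1)
E
```

```text
scene top 6708 [621.1 -50.2] [178.3 211.2] 8.5 z [170.7 175.3 180.6]
[[517.3095092773438, 41.041725158691406], [548.5764770507812, -167.86361694335938], [724.9037475585938, -141.47262573242188], [693.6367797851562, 67.43270874023438]]
scene base 589 [626.  -48.8] [184.2 210.1] 8.6 z [23.6 30.1 35. ]
[[519.18115234375, 41.2501220703125], [550.5826416015625, -166.48159790039062], [732.7562255859375, -138.94351196289062], [701.354736328125, 68.7882080078125]]
scene tray 262 [622.4 -49.5] [173.7 209.8] 8.5 z [52.9 59.6 65.3]
[[520.974853515625, 41.39356231689453], [552.029541015625, -166.12258911132812], [723.7744140625, -140.42108154296875], [692.7197265625, 67.09506225585938]]
scene win 374 [489.3 319.9] [  8.9 144.4] 75.8 z [ 55.  158.9 165. ]
[[418.1962890625, 333.3540954589844], [558.1681518554688, 297.8653869628906], [560.3627319335938, 306.5210876464844], [420.390869140625, 342.0097961425781]]
[486.8 321.9 131.5] [-0.2 -1.  -0. ] [44.9 37.5  2.1]
45 19 [  -3.9 1729.9] 309.4293091647716 341.2831582284612
65 34 [  -4.  1780.4] 306.7977346060747 340.8450565150285
85 33 [  -3.9 1751.3
[... 1414 characters left out ...]
]]
[490.  316.3 119.6] [ 0.2  1.  -0. ] [42.  38.8  1.9]
45 34 [  -3.9 1735.2] 296.67915516326514 330.49861706198857
65 84 [  -4.  1756.2] 296.99932385330516 331.7860280521754
85 77 [  -4.  1743.7] 295.90218511140205 332.62678697874213
105 93 [  -4.  1758.6] 296.8508012523684 332.56928404207383
125 84 [  -4.  1747.1] 297.2734284790682 331.98466603936305
145 56 [  -3.9 1727.2] 295.60900152377036 331.65068886218097
165 209 [  -3.7 1656.4] 296.7677803297976 339.181526761325
top rest 390 [488.8 302.2] [ 30.  138.3] 75.9 z [29.3 34.7 38.5]
[[418.0820617675781, 304.4596862792969], [552.2398681640625, 270.8015441894531], [559.536376953125, 299.8844299316406], [425.3785400390625, 333.5425720214844]]
```

View pics/t0c.png

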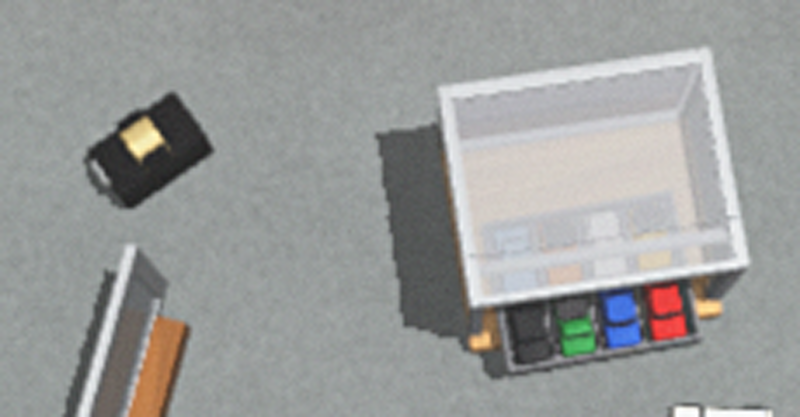

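The crop shows the case turned by about 8.5°, the tray sticking out of its front, and the tall window in the rest at the left. The choice is confirmed. Next I work out the tray's front, where the van is, and the first move.

```bash
cat >> h.py <<'E'
from scipy.spatial.transform import Rotation as Ro
np.set_printoptions(precision=1,suppress=True)
yaw=np.radians(8.5);C0=np.array([621.,-51,0]);CR=Ro.from_euler('z',yaw).as_matrix()
def cw(p): return C0+CR@np.array(p,float)
def wc(p): return (np.asarray(p)-C0)@CR
def tool(a,yawdeg=8.5,sgn=1): # tool z forward-down, a deg from vertical, y = sgn*left
    a=np.radians(a);z=np.array([np.sin(a),0,-np.cos(a)]);y=np.array([0,sgn,0.]);M=np.c_[np.cross(y,z),y,z]
    return Ro.from_euler('z',yawdeg,degrees=True).as_matrix()@M
def toolw(a,yawdeg,sgn=1): # pinching a window: tool y = sgn*normal
    a=np.radians(a);z=np.array([np.sin(a),0,-np.cos(a)]);y=sgn*np.array([np.cos(a),0,np.sin(a)]);M=np.c_[np.cross(y,z),y,z]
    return Ro.from_euler('z',yawdeg,degrees=True).as_matrix()@M
def delta(p,R,p0=None,R0=None):
    o=arm.get_obs();p0=np.array(o["tool_pos"]) if p0 is None else p0;R0=np.array(o["tcp_rot"]) if R0 is None else R0
    return R0.T@(np.array(p)-p0), Ro.from_matrix(R0.T@R).as_rotvec(degrees=True)
def cloud(c,name):
    v,u=np.mgrid[:480,:640];d=np.load(f"pics/{name}.npy").ravel();p=world(c,u.ravel(),v.ravel(),d).T;return p[d>0]
def box(p,b): return p[(p[:,0]>b[0])&(p[:,0]<b[1])&(p[:,1]>b[2])&(p[:,1]<b[3])&(p[:,2]>b[4])&(p[:,2]<b[5])]
E
python3 - <<'E'
from h import *
for c,n in(("scene","s0"),("top","t0")):
    q=cloud(c,n);q=np.c_[wc(q)]
    t=box(q,(-170,-96,-110,110,35,66))
    print(c,"tray front in case",len(t), t.min(0),t.max(0),np.percentile(t[:,0],[2,5]))
    for lo,hi in((-90,-40),(-25,25),(40,90)):
        s=t[(t[:,1]>lo)&(t[:,1]<hi)&(t[:,2]>50)]; print(lo,len(s),np.percentile(s[:,0],[1,3,6]) if len(s) else "")
    o=box(q,(-330,-175,-250,250,15,100))
    m,l,st,ce=cv2.connectedComponentsWithStats(np.zeros((2,2),np.uint8))
    print("obst", o.min(0) if len(o) else 0)
    H,xe,ye=np.histogram2d(o[:,0],o[:,1],bins=[range(-330,-160,20),range(-260,261,20)]);print(H.astype(int))
p=cw([-220,0,200]);print(delta(p,tool(55)));print(delta(cw([-220,0,200]),tool(0)))
for n in("car_van","car_pickup","boxed_truck"): print(n,[(r["p"],wc(r["position"])) for r in arm.tip_of("top",n)])
E
```

```text
Traceback (most recent call last):
ValueError: zero-size array to reduction operation minimum which has no identity
```

```bash
python3 - <<'E'
from h import *
q=wc(cloud("top","t0"))
t=box(q,(-170,-96,-110,110,35,70))
print("tray",len(t), t.min(0),t.max(0))
for lo,hi in((-90,-40),(-25,25),(40,90)):
    s=t[(t[:,1]>lo)&(t[:,1]<hi)&(t[:,2]>50)]; print(lo,len(s),np.percentile(s[:,0],[1,3,6]) if len(s) else "")
o=box(q,(-330,-175,-250,250,15,100))
H,xe,ye=np.histogram2d(o[:,0],o[:,1],bins=[range(-330,-160,20),range(-260,261,20)]);print(H.astype(int))
print(delta(cw([-220,0,200]),tool(55)))
for n in("car_van","car_pickup","boxed_truck"): print(n,[(r["p"],wc(r["position"])) for r in arm.tip_of("top",n)])
E
```

```text
tray 484 [-122.4  -82.2   35.2] [-96.1  77.9  69.5]
-90 86 [-118.  -117.8 -117.5]
-25 107 [-119.9 -119.6 -119.3]
40 100 [-121.9 -121.5 -120.9]
[[ 0  0  0  0  0  0  0  0  0  0  0  0  0  0  0  0  0  0  0  0  0  0  0  0
   0  0]
 [ 0  0  0  0  0  0  0  0  0  0  0  0  0  0  0  0  0  0  0  0  0  0  0  0
   0  0]
 [ 0  0  0  0  0  0  0  0  0  0  0  0  0  0  0  0  0  0  0  0  0  0  0  0
   0  0]
 [11 19 14  3  0  0  0  0  0  0  0  0  0  0  0  0  0  0  0  0  0  0  0  0
   0  0]
 [29 53 51 46  0  0  0  0  0  0  0  0  0  0  0  0  0  0  0  0  0  0  0  0
   0  0]
 [27 55 57 39  0  0  1  0  0  0  0  0  0  0  0  0  0  0  0  0  0  0  0  0
   0  0]
 [22 52 80 12  0  0 15 47 35 12  0  0  0  0  0  0  0  0  0  0  0  0  1  1
   0  0]
 [19 40 63  0  0  0 17 31 38 19  2  0  0  0  0  0  0  0  0  0  0  0  4 17
   2  0]]
(array([-398.3, -444.6,   31.3]), array([-16.8, -53.2, -32.3]))
car_van [(0.91, array([-184.6,  -89.3,   -7.1]))]
car_pickup [(0.7, array([-164.4,  222.1,   -5.5]))]
boxed_truck [(0.74, array([-177.3, -236.2,    2.1]))]
```

Emit:
play_rows --steps '[[[-398, -445, 31], [-17, -53, -32], 100], [[-398, -445, 31], [-17, -53, -32], 100], [[-398, -445, 31], [-17, -53, -32], 100], [[-398, -445, 31], [-17, -53, -32], 100], [[-398, -445, 31], [-17, -53, -32], 100], [[-398, -445, 31], [-17, -53, -32], 100], [[-398, -445, 31], [-17, -53, -32], 100], [[-398, -445, 31], [-17, -53, -32], 100]]'

```text
clock: 1.85
tool_pos: [320.8, 194.0, 209.6]
tcp_rot: [[-0.736, -0.081, 0.672], [-0.013, 0.994, 0.106], [-0.677, 0.069, -0.733]]
wrist_force: [-0.2, 0.3, 0.1]
finger_gap: 1.001
grip_force: 0.0
```

```bash
python3 - <<'E'
from h import *
o=arm.get_obs();print(o["clock"],o["qpos"]*57.3,wc(o["tool_pos"]))
print(delta(cw([-180,0,120]),tool(55)))
E
```

```text
1.85 [ 16.6  -6.7 126.8 -17.1  18.  -62.2] [-260.7  286.7  209.6]
(array([ -25.9, -286.1,  119.1]), array([ -0.3, -12.2,  -5.5]))
```

Emit:
play_rows --steps '[[[-26, -286, 119], [0, -12, -5], 100], [[-26, -286, 119], [0, -12, -5], 100], [[-26, -286, 119], [0, -12, -5], 100], [[-26, -286, 119], [0, -12, -5], 100], [[-26, -286, 119], [0, -12, -5], 100], [[-26, -286, 119], [0, -12, -5], 100], [[-26, -286, 119], [0, -12, -5], 100], [[-26, -286, 119], [0, -12, -5], 100]]'

```text
clock: 2.65
tool_pos: [348.1, 132.2, 220.6]
tcp_rot: [[-0.608, -0.135, 0.782], [-0.075, 0.991, 0.113], [-0.79, 0.01, -0.612]]
wrist_force: [0.4, 1.0, 0.3]
finger_gap: 1.004
grip_force: 0.0
```

```bash
python3 - <<'E'
from h import *
o=arm.get_obs();print(o["clock"],o["qpos"]*57.3,wc(o["tool_pos"]))
print(delta(cw([-145,0,36]),tool(55)));print(delta(cw([-145,0,36]),tool(45)));print(delta(cw([-150,0,75]),tool(55)))
E
```

```text
2.65 [  -5.8  -10.8  134.3   65.5   12.2 -163. ] [-242.8  221.5  220.6]
(array([  82.5, -222. ,  191.2]), array([-0.3, -2.8, -0.9]))
(array([  82.5, -222. ,  191.2]), array([-0.2,  7.2, -0.9]))
(array([  54.8, -221.7,  163.4]), array([-0.3, -2.8, -0.9]))
```

```bash
cat > k.py <<'E'
from h import *
from scipy.optimize import least_squares
def fk(q,P):
    d,a1,l2,e,l3,L=P;E=lambda s,a:Ro.from_euler(s,a).as_matrix()
    R=E('z',q[0]);p=np.array([0,0,d])+R@[a1,0,0];R=R@E('y',q[1]);p=p+R@[0,0,l2];R=R@E('y',q[2]);p=p+R@[e,0,l3]
    R=R@E('z',q[3])@E('y',q[4]);p=p+R@[0,0,L];return p,R@E('z',q[5])
lo=np.array([-3.11,-.89,.22,-1.42,.17,-2.88]);hi=np.array([3.11,2.33,2.48,4.56,2.85,2.88])
def ik(p,R,P,q0):
    f=lambda q:np.r_[(fk(q,P)[0]-p)/10,(fk(q,P)[1]-R).ravel()*20];s=least_squares(f,np.clip(q0,lo+.01,hi-.01),bounds=(lo,hi));return s.x,s.cost
E
python3 - <<'E'
from k import *
D=[(np.array([0.893,0.381,1.297,0,1.464,-0.215]),[245.539,492.129,231.322]),(np.radians([16.6,-6.7,126.8,-17.1,18,-62.2]),[320.8,194,209.6])]
o=arm.get_obs();D.append((o["qpos"],o["tool_pos"]))
r=least_squares(lambda P:np.concatenate([fk(q,P)[0]-p for q,p in D]),[300,0,350,0,350,200]);P=r.x;print(P,r.fun)
print(fk(o["qpos"],P)[1]-o["tcp_rot"])
for a in (55,45,35):
  for c in([-145,0,36],[-52,0,36],[-150,0,100]):
    for s in(1,-1):
      b=min((ik(cw(c),tool(a,8.5,s),P,[-.1,.3,1.6,q4,.5,q6]) for q4 in(0,3) for q6 in(-2,0,2)),key=lambda t:t[1]);print(a,c,s,b[0]*57.3,round(b[1],3))
E
```

```text
[-783.9 -458.9 1270.3 -409.1  482.7  519.1] [  91.2  -73.9   -0.    43.3 -134.7   -0.3   -9.5  -66.7    0.3]
[[ 0.7 -0.5  0. ]
 [-0.9 -1.1 -0. ]
 [ 0.8 -0.8  0. ]]
55 [-145, 0, 36] 1 [ -64.2    0.2  142.1   75.6   52.5 -131.1] 0.948
55 [-145, 0, 36] -1 [-64.2   0.2 142.1  75.6  52.5  48.9] 0.948
55 [-52, 0, 36] 1 [ -39.1    1.8  142.1   99.6   37.7 -134.4] 0.024
55 [-52, 0, 36] -1 [-39.1   1.8 142.1  99.6  37.7  45.6] 0.024
55 [-150, 0, 100] 1 [ -69.1   -1.   139.3   72.7   56.9 -129.2] 0.0
55 [-150, 0, 100] -1 [-69.1  -1.  139.3  72.7  56.9  50.8] 0.0
45 [-145, 0, 36] 1 [ -47.9    0.1  137.7   72.6   38.1 -115.1] 0.0
45 [-145, 0, 36] -1 [-47.9   0.1 137.7  72.6  38.1  64.9] 0.0
45 [-52, 0, 36] 1 [ -28.7    3.   134.7   82.1   25.6 -109.5] 0.0
45 [-52, 0, 36] -1 [-28.7   3.  134.7  82.1  25.6  70.6] 0.0
45 [-150, 0, 100] 1 [ -49.3   -0.2  132.3   65.5   41.1 -107.1] 0.0
45 [-150, 0, 100] -1 [-49.3  -0.2 132.3  65.5  41.1  72.9] 0.0
35 [-145, 0, 36] 1 [-32.5   2.  130.5  50.4  29.2 -81.9] 0.0
35 [-145, 0, 36] -1 [-32.5   2.  130.5  50.4  29.2  98.1] 0.0
35 [-52, 0, 36] 1 [-20.5   5.4 126.6  45.6  22.9 -67.6] 0.0
35 [-52, 0, 36] -1 [-20.5   5.4 126.6  45.6  22.9 112.4] 0.0
35 [-150, 0, 100] 1 [-33.3   1.8 124.9  43.6  33.7 -74.7] 0.0
35 [-150, 0, 100] -1 [-33.3   1.8 124.9  43.6  33.7 105.3] 0.0
```

```bash
cat > k.py <<'E'
from h import *
from scipy.optimize import least_squares
def fk(q,P,Z=None):
    d,a1,l2,e,l3,L,b=P;E=lambda s,a:Ro.from_euler(s,a).as_matrix()
    R=E('z',q[0]);p=np.array([0,0,d])+R@[a1,b,0];R=R@E('y',q[1]);p=p+R@[0,0,l2];R=R@E('y',q[2]);p=p+R@[e,0,l3]
    R=R@E('z',q[3])@E('y',q[4]);p=p+R@[0,0,L];return p,R@E('z',q[5]+np.pi/2)
lo=np.array([-3.11,-.89,.22,-1.42,.17,-2.88]);hi=np.array([3.11,2.33,2.48,4.56,2.85,2.88])
def ik(p,R,P,q0):
    f=lambda q:np.r_[(fk(q,P)[0]-p)/10,(fk(q,P)[1]-R).ravel()*20];s=least_squares(f,np.clip(q0,lo+.01,hi-.01),bounds=(lo,hi));return s.x,s.cost
E
python3 - <<'E'
from k import *
D=[(np.array([0.893,0.381,1.297,0,1.464,-0.215]),[245.539,492.129,231.322]),(np.radians([16.6,-6.7,126.8,-17.1,18,-62.2]),[320.8,194,209.6])]
o=arm.get_obs();D.append((o["qpos"],o["tool_pos"]))
print(o["qpos"].tolist(),np.array(o["tcp_rot"]).tolist())
R2=np.array([[-0.736, -0.081, 0.672], [-0.013, 0.994, 0.106], [-0.677, 0.069, -0.733]])
print(fk(D[1][0],np.zeros(7))[1]-R2)
print(fk(o["qpos"],np.zeros(7))[1],"\n",o["tcp_rot"])
for s in ("zyyzyz","zyyxyz","zyyyxz","zyyxzx"): pass
r=least_squares(lambda P:np.concatenate([fk(q,P)[0]-p for q,p in D]),[300,0,350,0,350,200,100]);print(r.x,r.fun)
E
```

```text
[-0.10198648665909522, -0.18783904453515726, 2.3431986277897985, 1.142511287894563, 0.2125387185716742, -2.8441725000421503] [[-0.6079515210980919, -0.1351025013267204, 0.7823952084015978], [-0.074984465347586, 0.9907819488480891, 0.11282047594882388], [-0.7904253778510992, 0.0099218935715912, -0.6124779817078335]]
[[ 0.  0.  0.]
 [ 0.  0. -0.]
 [-0.  0.  0.]]
[[-0.6 -0.1  0.8]
 [-0.1  1.   0.1]
 [-0.8  0.  -0.6]] 
 [[-0.6 -0.1  0.8]
 [-0.1  1.   0.1]
 [-0.8  0.  -0.6]]
[150.3   2.3 527.1 113.9 353.4 257.1 117.5] [-0.1  0.1 -0.   0.  -0.1 -0.  -0.  -0.1  0. ]
```

```bash
cat >> k.py <<'E'
PP=np.array([150.3,2.3,527.1,113.9,353.4,257.1,117.5])
def best(c,R):
    return min((ik(cw(c),R,PP,[-.3,.0,2.0,q4,q5,q6]) for q4 in(-1,0,1,3.14) for q5 in(.4,1.2) for q6 in(-2,0,2)),key=lambda t:t[1])
E
python3 - <<'E'
from k import *
for a in (55,45,35,25):
  for c in([-145,0,36],[-52,0,36],[-150,0,100]):
    for s in(1,-1):
      b=best(c,tool(a,8.5,s));print(a,c,s,b[0]*57.3,round(b[1],3))
E
```

```text
55 [-145, 0, 36] 1 [-45.1  41.7 134.4 124.1  52.7  94. ] 0.0
55 [-145, 0, 36] -1 [-45.1  41.7 134.4 124.1  52.7 -86. ] 0.0
55 [-52, 0, 36] 1 [-32.4  39.9 120.3 125.9  41.4 109.6] 0.0
55 [-52, 0, 36] -1 [-32.4  39.9 120.3 125.9  41.4 -70.4] 0.0
55 [-150, 0, 100] 1 [-46.   27.3 132.6 110.6  45.4 113.1] 0.0
55 [-150, 0, 100] -1 [-46.   27.3 132.6 110.6  45.4 -66.9] 0.0
45 [-145, 0, 36] 1 [-40.4  33.7 129.  113.6  35.6 112.8] 0.0
45 [-145, 0, 36] -1 [-40.4  33.7 129.  113.6  35.6 -67.3] 0.0
45 [-52, 0, 36] 1 [-29.5  35.1 115.2 107.2  27.1 131.9] 0.0
45 [-52, 0, 36] -1 [-29.5  35.1 115.2 107.2  27.1 -48.1] 0.0
45 [-150, 0, 100] 1 [-41.2  21.3 126.4  91.   32.6 139.1] 0.0
45 [-150, 0, 100] -1 [-41.2  21.3 126.4  91.   32.6 -40.9] 0.0
35 [-145, 0, 36] 1 [-35.8  28.9 122.8  86.2  23.7 145.6] 0.0
35 [-145, 0, 36] -1 [-35.8  28.9 122.8  86.2  23.7 -34.5] 0.0
35 [-52, 0, 36] 1 [-27.   33.1 110.6  75.8  20.6 165. ] 0.318
35 [-52, 0, 36] -1 [-26.6  32.5 109.2  67.3  20.9  -5.7] 0.0
35 [-150, 0, 100] 1 [-37.4  19.4 121.8  67.5  27.5 165. ] 0.565
35 [-150, 0, 100] -1 [-36.4  18.5 119.8  59.2  28.1  -5.1] 0.0
25 [-145, 0, 36] 1 [ -31.    26.8  115.6   40.8   23.5 -165. ] 0.066
25 [-145, 0, 36] -1 [-31.4  27.  116.2  43.7  23.1  11.5] 0.0
25 [-52, 0, 36] 1 [ -23.7   31.9  102.6   29.6   27.1 -146.6] 0.0
25 [-52, 0, 36] -1 [-23.7  31.9 102.6  29.6  27.1  33.4] 0.0
25 [-150, 0, 100] 1 [ -31.9   18.1  113.1   30.2   33.  -153.7] 0.0
25 [-150, 0, 100] -1 [-31.9  18.1 113.1  30.2  33.   26.3] 0.0
```

Emit:
play_rows --steps '[[[5, -111, 41], [0, 0, 8], 100], [[5, -111, 41], [0, 0, 17], 100], [[5, -111, 41], [0, 0, 25], 100], [[5, -111, 41], [0, 0, 34], 100], [[5, -111, 41], [0, 0, 42], 100], [[5, -111, 41], [0, 0, 51], 100], [[5, -111, 41], [0, 0, 60], 100], [[5, -111, 41], [0, 0, 68], 100]]'

```text
clock: 3.45
tool_pos: [392.3, 26.3, 190.3]
tcp_rot: [[-0.382, 0.493, 0.782], [0.864, 0.491, 0.113], [-0.328, 0.719, -0.613]]
wrist_force: [0.1, 1.2, -0.1]
finger_gap: 1.002
grip_force: 0.0
```

```bash
python3 - <<'E'
from k import *
o=arm.get_obs();print(o["clock"],o["qpos"]*57.3,wc(o["tool_pos"]))
print(delta(cw([-180,0,150]),tool(50,8.5,-1)))
E
```

```text
3.45 [ -38.8   -3.1  137.3   83.6   35.5 -140. ] [-214.7  110.3  190.3]
(array([-95.9, -55. ,  52.6]), array([  2.3,  -1.2, 114.3]))
```

Emit:
play_rows --steps '[[[-48, -27, 26], [2, -1, 114], 100], [[-96, -55, 53], [2, -1, 114], 100], [[-96, -55, 53], [2, -1, 114], 100], [[-96, -55, 53], [2, -1, 114], 100], [[-96, -55, 53], [2, -1, 114], 100], [[-96, -55, 53], [2, -1, 114], 100], [[-96, -55, 53], [2, -1, 114], 100], [[-96, -55, 53], [2, -1, 114], 100]]'

```text
clock: 4.25
tool_pos: [443.9, -77.6, 150.4]
tcp_rot: [[0.336, 0.543, 0.77], [0.773, -0.626, 0.104], [0.538, 0.56, -0.63]]
wrist_force: [0.7, -0.6, 0.1]
finger_gap: 1.001
grip_force: 0.0
```

```bash
python3 - <<'E'
from k import *
o=arm.get_obs();print(o["clock"],o["qpos"]*57.3,wc(o["tool_pos"]))
print(delta(cw([-155,0,70]),tool(55,8.5,-1)))
E
```

```text
4.25 [-49.2  12.1 131.2  86.8  40.7 -85.9] [-179.1   -0.1  150.4]
(array([-32.4, -34.4,  69.4]), array([-1. ,  4.1, 45.6]))
```

Emit:
play_rows --steps '[[[-10, -10, 20], [-1, 4, 46], 100], [[-20, -20, 40], [-1, 4, 46], 100], [[-32, -34, 69], [-1, 4, 46], 100], [[-32, -34, 69], [-1, 4, 46], 100], [[-32, -34, 69], [-1, 4, 46], 100], [[-32, -34, 69], [-1, 4, 46], 100], [[-32, -34, 69], [-1, 4, 46], 100], [[-32, -34, 69], [-1, 4, 46], 100]]'

```text
clock: 5.05
tool_pos: [467.8, -74.1, 70.6]
tcp_rot: [[0.568, 0.149, 0.809], [0.086, -0.989, 0.121], [0.818, 0.001, -0.575]]
wrist_force: [0.4, -0.5, 0.4]
finger_gap: 0.995
grip_force: 0.0
```

```bash
python3 - <<'E'
from k import *
o=arm.get_obs();print(o["clock"],o["qpos"]*57.3,wc(o["tool_pos"]),o["tcp_rot"])
print(delta(cw([-140,0,36]),tool(55,8.5,-1)));print(delta(cw([-50,0,36]),tool(55,8.5,-1)))
E
```

```text
5.05 [-46.9  32.6 136.6 117.4  49.4 -78.4] [-154.9   -0.2   70.6] [[ 0.6  0.1  0.8]
 [ 0.1 -1.   0.1]
 [ 0.8  0.  -0.6]]
(array([-19.7,  -0.2,  32.1]), array([-0. ,  0.1,  0.1]))
(array([ 32. ,  -0.1, 105.7]), array([-0. ,  0.1,  0.1]))
```

Emit:
play_rows --steps '[[[-10, 0, 16], [0, 0, 0], 100], [[-20, 0, 32], [0, 0, 0], 100], [[-14, 0, 40], [0, 0, 0], 100], [[-8, 0, 48], [0, 0, 0], 100], [[-3, 0, 56], [0, 0, 0], 100], [[0, 0, 61], [0, 0, 0], 100], [[4, 0, 66], [0, 0, 0], 100], [[8, 0, 71], [0, 0, 0], 100]]'

```text
clock: 5.85
tool_pos: [529.7, -64.5, 36.1]
tcp_rot: [[0.569, 0.148, 0.809], [0.085, -0.989, 0.121], [0.818, -0.001, -0.576]]
wrist_force: [-2.6, -0.3, -1.3]
finger_gap: 1.004
grip_force: 1.3
```

```bash
python3 - <<'E'
from k import *
im,d=snap("top","t1");o=arm.get_obs();print(o["clock"],o["qpos"]*57.3,wc(o["tool_pos"]))
print(delta(cw([-56,0,36]),tool(55,8.5,-1)))
cv2.imwrite("pics/t1c.png",cv2.resize(im[130:290,280:480,::-1],(800,600)[:2]))
E
```

```text
5.9 [-37.   38.7 128.2 126.2  46.4 -77.1] [-91.3  -0.1  36.5]
(array([19.9, -0.1, 29.2]), array([-0.,  0.,  0.]))
```

View pics/t1c.png

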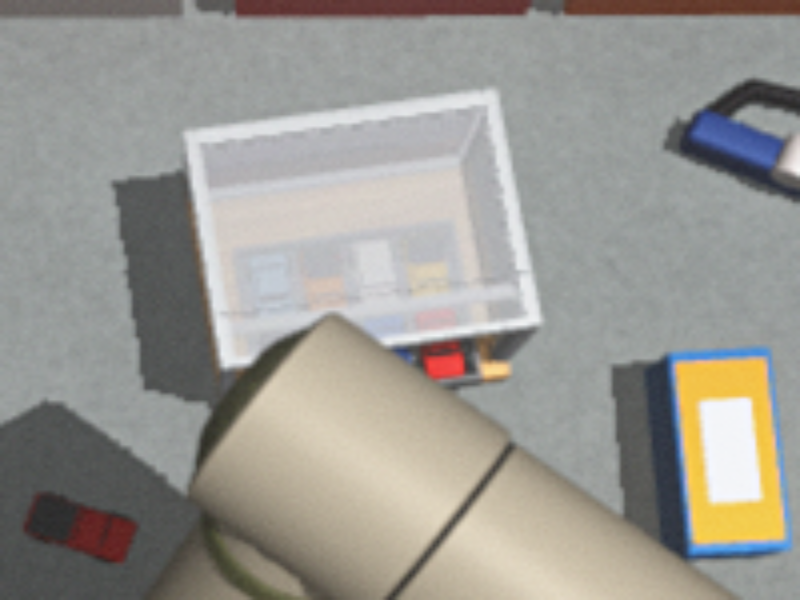

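The picture shows the tray sliding in squarely, its front at crop (440,380), with the arm clear of the header. I keep pushing.

Emit:
play_rows --steps '[[[3, 0, 4], [0, 0, 0], 100], [[6, 0, 8], [0, 0, 0], 100], [[9, 0, 12], [0, 0, 0], 100], [[11, 0, 16], [0, 0, 0], 100], [[14, 0, 20], [0, 0, 0], 100], [[16, 0, 23], [0, 0, 0], 100], [[18, 0, 26], [0, 0, 0], 100], [[20, 0, 29], [0, 0, 0], 100]]'

```text
clock: 6.7
tool_pos: [564.7, -59.2, 36.2]
tcp_rot: [[0.568, 0.148, 0.81], [0.084, -0.989, 0.122], [0.819, -0.001, -0.574]]
wrist_force: [-5.3, -1.4, 3.1]
finger_gap: 1.0
grip_force: 3.2
```

Emit:
play_rows --steps '[[[1, 0, 1], [0, 0, 0], 100], [[1, 0, 2], [0, 0, 0], 100], [[2, 0, 2], [0, 0, 0], 100], [[2, 0, 3], [0, 0, 0], 100], [[2, 0, 4], [0, 0, 0], 100], [[3, 0, 4], [0, 0, 0], 100], [[3, 0, 5], [0, 0, 0], 100], [[3, 0, 5], [0, 0, 0], 100]]'

```text
clock: 7.5
tool_pos: [570.4, -58.5, 35.7]
tcp_rot: [[0.568, 0.148, 0.81], [0.084, -0.989, 0.122], [0.819, -0.001, -0.574]]
wrist_force: [-5.0, -0.3, 1.9]
finger_gap: 0.997
grip_force: 2.0
```

Emit:
play_rows --steps '[[[1, 0, 1], [0, 0, 0], 100], [[1, 0, 2], [0, 0, 0], 100], [[2, 0, 2], [0, 0, 0], 100], [[2, 0, 3], [0, 0, 0], 100], [[2, 0, 3], [0, 0, 0], 100], [[2, 0, 3], [0, 0, 0], 100], [[2, 0, 3], [0, 0, 0], 100], [[2, 0, 3], [0, 0, 0], 100]]'

```text
clock: 8.3
tool_pos: [574.0, -58.0, 35.6]
tcp_rot: [[0.568, 0.148, 0.81], [0.084, -0.989, 0.122], [0.819, -0.001, -0.574]]
wrist_force: [-3.5, 0.2, 1.8]
finger_gap: 1.005
grip_force: 1.5
```

```bash
python3 - <<'E'
from k import *
im,d=snap("scene","s1");o=arm.get_obs();print(o["clock"],o["wrist_force"],wc(o["tool_pos"]))
print(proj("scene",[cw([72,y,40]) for y in(-95,0,95)]+[cw([72,y,30]) for y in(-95,0,95)]+[cw([72,80,60]),cw([72,-80,60])]))
cv2.imwrite("pics/s1c.png",cv2.resize(im[215:345,190:330,::-1],(640,594),interpolation=2))
E
```

```text
8.35 [-2.   0.2  1.6] [-47.6   0.   35.5]
[[217.3 314.5]
 [256.8 319.1]
 [296.7 323.7]
 [217.9 316.3]
 [257.2 320.9]
 [296.8 325.5]
 [290.  319.4]
 [222.4 311.5]]
```

View pics/s1c.png

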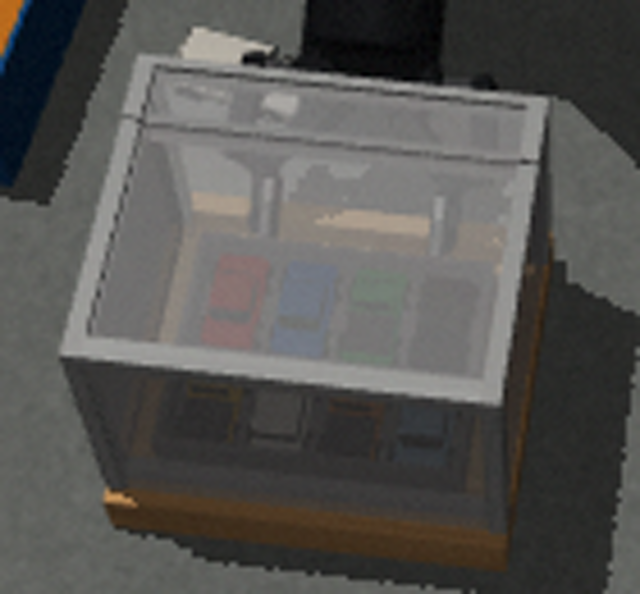

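The crop shows both fingers behind the tray's front wall at (265,210) and (440,220), with the tray's rear near the kerb line at about (450,485). I press a little further until the force rises.

Emit:
play_rows --steps '[[[1, 0, 1], [0, 0, 0], 100], [[1, 0, 1], [0, 0, 0], 100], [[1, 0, 2], [0, 0, 0], 100], [[1, 0, 2], [0, 0, 0], 100], [[2, 0, 2], [0, 0, 0], 100], [[2, 0, 3], [0, 0, 0], 100], [[2, 0, 3], [0, 0, 0], 100], [[2, 0, 3], [0, 0, 0], 100]]'

```text
clock: 9.15
tool_pos: [574.7, -57.6, 35.0]
tcp_rot: [[0.573, 0.144, 0.807], [0.081, -0.99, 0.12], [0.816, -0.003, -0.578]]
wrist_force: [-32.9, -11.9, 18.4]
finger_gap: 0.999
grip_force: 16.9
```

Emit:
play_rows --steps '[[[-20, 0, -29], [0, 0, 0], 100], [[-43, 0, -61], [0, 0, 0], 100], [[-63, 0, -90], [0, 0, 0], 100], [[-20, 0, -120], [0, 0, 0], 100], [[20, 0, -150], [0, 0, 0], 100], [[55, 0, -175], [0, 0, 0], 100], [[80, 0, -190], [0, 0, 0], 100], [[80, 0, -190], [0, 0, 0], 100]]'

```text
clock: 9.95
tool_pos: [469.5, -73.7, 207.4]
tcp_rot: [[0.568, 0.149, 0.81], [0.085, -0.989, 0.123], [0.819, -0.001, -0.574]]
wrist_force: [1.2, 1.3, -0.5]
finger_gap: 0.999
grip_force: 0.0
```

```bash
python3 - <<'E'
from k import *
o=arm.get_obs();print(o["clock"],o["qpos"]*57.3,o["tool_pos"],wc(o["tool_pos"]))
for c,n in(("scene","s0"),("top","t0")):
    q=box(cloud(c,n),(380,600,220,420,45,180));n_=np.array([.245,.97])
    for nm,s in(("all",q),("topedge",q[q[:,2]>157])):
        r=cv2.minAreaRect(s[:,:2].astype(np.float32));print(c,nm,len(s),r,np.percentile(s[:,2],[50,98]))
    for k in range(50,175,20):
        s=q[abs(q[:,2]-k)<10]
        if len(s)>5:print(k,len(s),(s[:,:2]@n_).mean(),((s[:,:2]@[.97,-.245]).min(),(s[:,:2]@[.97,-.245]).max()))
im,d=snap("top","t2");im2,d2=snap("scene","s2")
cv2.imwrite("pics/s2c.png",cv2.resize(np.hstack([im[195:295,190:280,::-1],im2[220:320,390:480,::-1]]),(800,444),interpolation=2))
E
```

```text
9.95 [-46.7   6.4 124.9  79.6  43.2 -25.4] [469.5 -73.7 207.4] [-153.2   -0.1  207.4]
scene all 528 ((490.1833190917969, 319.7727966308594), (8.961058616638184, 175.08375549316406), 75.83729553222656) [150.2 165.8]
scene topedge 237 ((490.7918395996094, 319.5389404296875), (8.593073844909668, 173.80018615722656), 75.98159790039062) [161.9 166.1]
50 45 431.9642990094117 (np.float64(311.1982006807748), np.float64(483.07065200127386))
70 50 432.06201848990474 (np.float64(312.5334264803013), np.float64(481.7440625622188))
90 62 432.22912868504403 (np.float64(309.55032892789313), np.float64(484.3144194700578))
110 55 432.13099114475733 (np.float64(313.2111029532509), np.float64(482.63948144341623))
130 29 431.94243476785675 (np.float64(311.29165027590193), np.float64(482.94006962901716))
150 99 431.60457756945556 (np.float64(310.92343696624533), np.float64(483.02538339824054))
170 188 430.4641439014725 (np.float64(310.84386270032127), np.float64(484.7153114210518))
top all 761 ((491.1617126464844, 317.6116943359375), (11.120285987854004, 170.57228088378906), 75.84220123291016) [124.2 166.8]
top topedge 229 ((490.5888671875, 317.5417785644531), (9.759443283081055, 169.2241973876953), 75.92816925048828) [162.7 168.1]
50 66 426.28047906685885 (np.float64(313.3250011195934), np.float64(483.9381950261411))
70 98 426.3519476713019 (np.float64(313.7585024922882), np.float64(482.87411534463826))
90 95 426.1644923422348 (np.float64(314.476261502004), np.float64(482.9078486807705))
110 108 426.4062862314727 (np.float64(313.49940273706414), np.float64(482.7785650800607))
130 91 426.07731430490094 (np.float64(314.16008553290055), np.float64(481.4678537399009))
150 115 425.6292759562448 (np.float64(313.2875379968959), np.float64(481.7535165416349))
170 188 428.30399206965546 (np.float64(313.4220496190192), np.float64(482.7269721543568))
```

View pics/s2c.png

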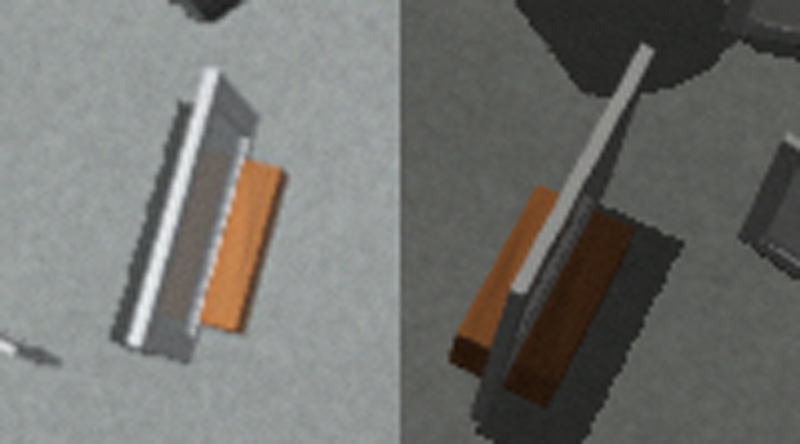

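The picture shows the 170 mm wide window upright in its rest, top edge from (210,70) to (135,345) in the left half. I plan the grasp and the placing.

```bash
python3 - <<'E'
from k import *
o=arm.get_obs()
def B(p,R): return min((ik(np.array(p),R,PP,[.1,.2,1.7,q4,q5,q6]) for q4 in(-1,0,1,3.14) for q5 in(.4,1.2) for q6 in(-2,0,2)),key=lambda t:t[1])
for s in(1,-1):
    b=B([490.7,318.5,135],toolw(0,75.9,s));print("grasp",s,b[0]*57.3,b[1])
    for a in(22,32):
        R=toolw(a,8.5,s);p=cw([-74,0,12])-R[:,2]*(150-27);b=B(p,R);print(a,s,b[0]*57.3,b[1])
    print(delta([490.7,318.5,235],toolw(0,75.9,s)))
E
```

```text
grasp 1 [ 21.4  30.4  76.7   0.   72.9 -54.5] 2.4013608824108896e-29
22 1 [-28.   17.8 105.1  19.9  40.8 -49.7] 6.149828971633298e-29
32 1 [-33.8  16.7 115.2  44.   30.9 -77.3] 4.972206583918369e-29
(array([  66.9, -385. ,   49.6]), array([  73.9,  -14.5, -140.9]))
grasp -1 [ 21.4  30.4  76.7   0.   72.9 125.5] 1.0358886205688838e-28
22 -1 [-28.   17.8 105.1  19.9  40.8 130.3] 9.608485691430463e-29
32 -1 [-33.8  16.7 115.2  44.   30.9 102.7] 6.685069447395483e-29
(array([  66.9, -385. ,   49.6]), array([-10.7, -54.6,  21. ]))
```

Emit:
play_rows --steps '[[[8, -48, 6], [-11, -55, 21], 100], [[16, -96, 12], [-11, -55, 21], 100], [[25, -144, 18], [-11, -55, 21], 100], [[33, -192, 25], [-11, -55, 21], 100], [[42, -240, 31], [-11, -55, 21], 100], [[50, -288, 37], [-11, -55, 21], 100], [[58, -336, 43], [-11, -55, 21], 100], [[67, -385, 50], [-11, -55, 21], 100]]'

```text
clock: 10.85
tool_pos: [475.4, 102.3, 204.9]
tcp_rot: [[0.907, 0.016, 0.42], [-0.039, -0.992, 0.122], [0.418, -0.127, -0.899]]
wrist_force: [-0.7, -0.6, -1.0]
finger_gap: 1.0
grip_force: 0.0
```

```bash
python3 - <<'E'
from k import *
o=arm.get_obs();print(o["clock"],o["qpos"]*57.3,o["tool_pos"])
print(delta([490.7,318.5,205],toolw(0,75.9,-1)))
E
```

```text
10.85 [ -7.4   7.3 104.6  14.3  45.   75.2] [475.4 102.3 204.9]
(array([   5.6, -214.2,   32.7]), array([-10.4, -23.8,  13.2]))
```

Emit:
play_rows --steps '[[[1, -45, 6], [-10, -24, 13], 80], [[2, -90, 13], [-10, -24, 13], 80], [[3, -135, 20], [-10, -24, 13], 80], [[4, -180, 27], [-10, -24, 13], 80], [[6, -214, 33], [-10, -24, 13], 80], [[6, -214, 33], [-10, -24, 13], 80], [[6, -214, 33], [-10, -24, 13], 80], [[6, -214, 33], [-10, -24, 13], 80]]'

```text
clock: 11.65
tool_pos: [491.3, 316.6, 205.3]
tcp_rot: [[0.971, -0.238, 0.001], [-0.238, -0.971, 0.006], [-0.001, -0.006, -1.0]]
wrist_force: [0.5, 0.9, -1.0]
finger_gap: 0.797
grip_force: 0.0
```

```bash
python3 - <<'E'
from k import *
o=arm.get_obs();print(o["clock"],o["qpos"]*57.3,o["tool_pos"])
print(delta([490.7,318.5,135],toolw(0,75.9,-1)))
E
```

```text
11.65 [ 21.1  26.3  71.4   0.3  82.2 124.8] [491.3 316.6 205.3]
(array([-1. , -1.3, 70.3]), array([-0.3,  0. ,  0.3]))
```

Emit:
play_rows --steps '[[[0, 0, 20], [0, 0, 0], 80], [[0, 0, 40], [0, 0, 0], 80], [[0, 0, 55], [0, 0, 0], 80], [[0, 0, 70], [0, 0, 0], 60], [[0, 0, 70], [0, 0, 0], 40], [[0, 0, 70], [0, 0, 0], 20], [[0, 0, 70], [0, 0, 0], 0], [[0, 0, 70], [0, 0, 0], 0]]' --force 40

```text
clock: 12.45
tool_pos: [492.4, 317.7, 137.3]
tcp_rot: [[0.971, -0.239, 0.005], [-0.239, -0.971, 0.007], [0.003, -0.008, -1.0]]
wrist_force: [1.0, 0.3, 3.3]
finger_gap: 0.083
grip_force: 41.8
```

Emit:
play_rows --steps '[[[0, 0, 0], [0, 0, 0], 0], [[0, 0, 0], [0, 0, 0], 0], [[0, 0, 0], [0, 0, 0], 0], [[0, 0, -5], [0, 0, 0], 0], [[0, 0, -15], [0, 0, 0], 0], [[0, 0, -30], [0, 0, 0], 0], [[0, 0, -50], [0, 0, 0], 0], [[0, 0, -70], [0, 0, 0], 0]]' --force 60

```text
clock: 13.25
tool_pos: [491.2, 317.1, 207.1]
tcp_rot: [[0.971, -0.239, 0.002], [-0.239, -0.971, 0.006], [0.001, -0.006, -1.0]]
wrist_force: [0.5, 0.2, -1.8]
finger_gap: 0.078
grip_force: 60.7
```

```bash
python3 - <<'E'
from k import *
o=arm.get_obs();print(o["clock"],o["qpos"]*57.3,o["tool_pos"],o["finger_gap"],o["grip_force"])
R=toolw(15,8.5,-1);print(delta(cw([-190,0,220]),R))
im,d=snap("scene","s3");cv2.imwrite("pics/s3c.png",cv2.resize(im[180:330,370:520,::-1],(600,600),interpolation=2))
E
```

```text
13.25 [ 21.1  26.2  71.2   0.3  82.4 124.9] [491.2 317.1 207.1] 0.07842696404744039 60.68219304084778
(array([ 38.1, 398.5, -15.2]), array([12.9,  9. , 67.3]))
```

View pics/s3c.png

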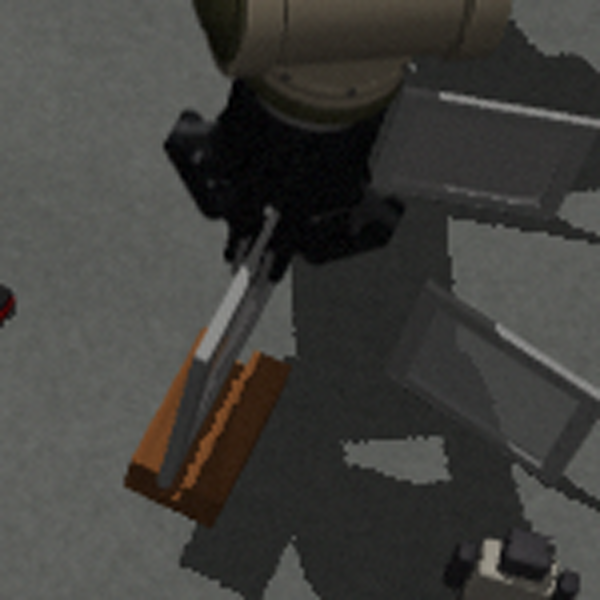

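The crop shows the gripper at (260,220) holding the window by its top edge, lifted out of the rest. I carry it first back and to the side, turning it, then to the front of the case.

```bash
python3 - <<'E'
from k import *
R=toolw(15,8.5,-1);print(delta(cw([-230,200,250]),R))
for c in ([-230,200,250],[-190,0,200]):
    b=best(c,R);print(b[0]*57.3,b[1])
E
```

```text
(array([-75.6, 229.1, -41.8]), array([12.5,  8.9, 67.3]))
[ -4.3  -4.2 105.    4.6  64.6 165. ] 0.20703956178878247
[-31.7   6.7 102.8  11.2  59.4 135. ] 1.1464724133629743e-28
```

```bash
python3 - <<'E'
from k import *
R=toolw(8,35,-1);print(delta(cw([-230,200,250]),R));b=best([-230,200,250],R);print(b[0]*57.3,b[1])
E
```

```text
(array([-75.6, 229.1, -41.8]), array([ 7. ,  2.8, 41.1]))
[ -4.4  -0.5 100.3   5.3  74.  139.5] 1.0179344782976485e-28
```

Emit:
play_rows --steps '[[[-13, 38, -7], [1, 0, 7], 0], [[-26, 76, -14], [3, 1, 14], 0], [[-38, 115, -21], [4, 1, 22], 0], [[-50, 153, -28], [5, 2, 29], 0], [[-63, 190, -35], [6, 2, 36], 0], [[-76, 229, -42], [7, 3, 41], 0], [[-76, 229, -42], [7, 3, 41], 0], [[-76, 229, -42], [7, 3, 41], 0]]'

```text
clock: 14.1
tool_pos: [362.7, 112.3, 246.8]
tcp_rot: [[0.574, -0.811, 0.113], [-0.819, -0.569, 0.075], [0.003, -0.136, -0.991]]
wrist_force: [0.7, 1.4, -2.1]
finger_gap: 0.082
grip_force: 60.7
```

```bash
python3 - <<'E'
from k import *
o=arm.get_obs();print(o["clock"],o["qpos"]*57.3,wc(o["tool_pos"]))
R=toolw(20,8.5,-1);print(delta(cw([-180,0,210]),R));b=best([-180,0,210],R);print(b[0]*57.3,b[1])
E
```

```text
14.1 [ -4.3  -0.  100.6   5.   73.4 139.5] [-231.3  199.7  246.8]
(array([201.5,  48. ,  31.3]), array([11.9,  6.2, 25.8]))
[-32.9   5.4 103.8  15.7  56.6 131.5] 5.651626064287364e-29
```

Emit:
play_rows --steps '[[[34, 8, 5], [2, 1, 5], 0], [[67, 16, 10], [4, 2, 9], 0], [[100, 24, 15], [6, 3, 13], 0], [[134, 32, 21], [8, 4, 18], 0], [[168, 40, 26], [10, 5, 22], 0], [[201, 48, 31], [12, 6, 26], 0], [[201, 48, 31], [12, 6, 26], 0], [[201, 48, 31], [12, 6, 26], 0]]'

```text
clock: 14.9
tool_pos: [443.4, -76.3, 209.1]
tcp_rot: [[0.149, -0.93, 0.335], [-0.989, -0.138, 0.056], [-0.006, -0.34, -0.94]]
wrist_force: [-0.2, 0.1, -3.4]
finger_gap: 0.079
grip_force: 60.7
```

```bash
python3 - <<'E'
from k import *
snap("top","t4");snap("scene","s4")
o=arm.get_obs();print(o["clock"],o["qpos"]*57.3,wc(o["tool_pos"]),o["tcp_rot"])
w=wc(o["tool_pos"])+125*(np.array(o["tcp_rot"])[:,2]@CR);print("bottom",w)
R=toolw(21,8.5,-1)
for c in("top","scene"):
    q=wc(cloud(c,c[0]+"4"))
    t=box(q,(-230,-98,-120,120,75,260))
    f=t[(t[:,2]<185)]; print(c,len(f))
    for z in range(80,215,20):
        s=f[abs(f[:,2]-z)<10]
        if len(s)>8: print(z,len(s),np.polyfit(s[:,1],s[:,0],1),s[:,1].min(),s[:,1].max())
    print("bottom z",np.percentile(f[:,2],[0.5,2]))
    h=box(q,(-110,-40,-130,130,160,190));s=h[:,0];print("header front",np.percentile(s,[.5,2]), h[:,1].min(),h[:,1].max())
E
```

```text
15.0 [-32.8   5.5 103.8  15.9  56.7 131.5] [-179.5    2.   209.7] [[ 0.1 -0.9  0.3]
 [-1.  -0.1  0.1]
 [-0.  -0.3 -0.9]]
bottom [-136.8    2.7   92.2]
top 460
100 70 [  -0.  -136.4] -81.83364701694555 87.73482590876489
120 109 [  -0.  -142.6] -80.20639164267556 87.57399961794226
140 102 [   0.  -150.5] -82.04564964790445 87.56254449081462
160 102 [  -0.  -157.8] -82.54124061655429 87.14374907687773
180 77 [  -0.  -164.1] -82.67912721134518 87.01417379786238
bottom z [96.2 99.5]
header front [-84.4 -84. ] -106.62365722329434 103.81870814426387
scene 2120
100 211 [  -0.  -139.3] -77.50269494960442 89.7100630955087
120 505 [   0.  -145.1] -80.37015361454867 90.7449155979285
140 508 [  -0.  -152.6] -79.83823276186719 90.53175356583695
160 510 [  -0.  -159.9] -78.43848701949995 90.12070071857651
180 386 [  -0.  -166.2] -80.64236605088708 89.9324196664003
bottom z [100.3 102.9]
header front [-86.6 -85.3] -104.42033200794175 106.09305989087295
```

```bash
sed -i 's/^def cw/C0=C0+2.3*CR[:,0]\ndef cw/' h.py; cat >> k.py <<'E'
def pin(a,b,yaw=8.5): # TCP pose so that the window bottom is at case b
    R=toolw(a,yaw,-1);return cw(b)-125*R[:,2],R
E
python3 - <<'E'
from k import *
o=arm.get_obs();print(wc(o["tool_pos"]),"bottom",wc(o["tool_pos"])+125*(np.array(o["tcp_rot"])[:,2]@CR))
for b in([-71,-2,50],[-71,-2,12]): print(delta(*pin(18,b)))
E
```

```text
[-181.8    2.   209.7] bottom [-139.1    2.7   92.2]
(array([  4.3, -53.9,  62.9]), array([-1.9,  0.3,  0. ]))
(array([  4.5, -41. ,  98.6]), array([-1.9,  0.3,  0. ]))
```

Emit:
play_rows --steps '[[[1, -14, 16], [-1, 0, 0], 0], [[2, -28, 32], [-2, 0, 0], 0], [[3, -41, 48], [-2, 0, 0], 0], [[4, -50, 58], [-2, 0, 0], 0], [[4, -54, 63], [-2, 0, 0], 0], [[4, -54, 63], [-2, 0, 0], 0], [[4, -54, 63], [-2, 0, 0], 0], [[4, -54, 63], [-2, 0, 0], 0]]'

```text
clock: 15.8
tool_pos: [514.8, -69.8, 169.6]
tcp_rot: [[0.147, -0.941, 0.305], [-0.989, -0.139, 0.05], [-0.004, -0.309, -0.951]]
wrist_force: [0.4, -0.8, -2.4]
finger_gap: 0.077
grip_force: 60.7
```

```bash
python3 - <<'E'
from k import *
a,_=snap("top","t5");b,_=snap("scene","s5")
o=arm.get_obs();R=np.array(o["tcp_rot"])
print(o["clock"],o["wrist_force"],o["qpos"]*57.3,wc(o["tool_pos"]),"bottom",wc(o["tool_pos"])+125*(R[:,2]@CR),(CR.T@R))
for c in("top","scene"):
    q=wc(cloud(c,c[0]+"5"));f=box(q,(-130,-87,-120,120,100,160));f=f[abs(f[:,1])<90]
    for z in range(100,165,15):
        s=f[abs(f[:,2]-z)<7.5]
        if len(s)>8: print(c,z,len(s),np.polyfit(s[:,1],s[:,0],1),s[:,1].min(),s[:,1].max())
print(delta(*pin(18,[-71,-2,26])),delta(*pin(18,[-71,-2,12])))
cv2.imwrite("pics/s5c.png",np.hstack([cv2.resize(a[140:270,300:430,::-1],(400,400)),cv2.resize(b[205:335,195:325,::-1],(400,400))]))
E
```

```text
15.9 [-0.6 -0.1 -2.8] [-26.1  15.8  97.4  13.   52.7 138.9] [-110.    -3.   169.5] bottom [-71.4  -2.5  50.6] [[-0.  -1.   0.3]
 [-1.   0.   0. ]
 [-0.  -0.3 -1. ]]
top 115 26 [ -0.  -89.1] -85.84982648467636 82.80706034491817
top 130 32 [ -0. -93.] -85.71312466606265 82.86064796272187
top 145 32 [ -0.  -97.7] -86.73217547003333 82.3865288024838
top 160 17 [  -0. -101.] -83.62562818385804 79.0716981541447
scene 160 104 [  -0.  -105.8] -83.36315425127722 85.1642678926504
(array([-0.9,  7.3, 23.6]), array([-0. ,  0.2, -0.1])) (array([-0.9, 11.6, 36.9]), array([-0. ,  0.2, -0.1]))
```

View pics/s5c.png

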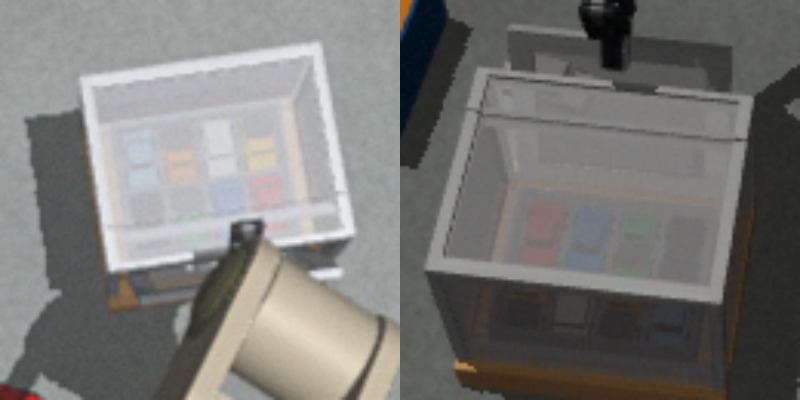

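The pictures show the window leaning outward in front of the header with its bottom above the groove, and the fingers clear of the header. I lower it.

Emit:
play_rows --steps '[[[-1, 2, 6], [0, 0, 0], 0], [[-1, 4, 12], [0, 0, 0], 0], [[-1, 6, 18], [0, 0, 0], 0], [[-1, 7, 24], [0, 0, 0], 0], [[-1, 8, 26], [0, 0, 0], 0], [[-1, 9, 28], [0, 0, 0], 0], [[-1, 9, 30], [0, 0, 0], 0], [[-1, 10, 32], [0, 0, 0], 0]]'

```text
clock: 16.7
tool_pos: [515.6, -68.7, 135.6]
tcp_rot: [[0.147, -0.941, 0.305], [-0.989, -0.139, 0.05], [-0.004, -0.309, -0.951]]
wrist_force: [0.6, 0.3, -2.9]
finger_gap: 0.079
grip_force: 60.7
```

Emit:
play_rows --steps '[[[0, 0, 1], [0, 0, 0], 0], [[0, 1, 2], [0, 0, 0], 0], [[0, 1, 3], [0, 0, 0], 0], [[0, 1, 4], [0, 0, 0], 0], [[0, 1, 4], [0, 0, 0], 0], [[0, 2, 5], [0, 0, 0], 0], [[0, 2, 5], [0, 0, 0], 0], [[0, 2, 5], [0, 0, 0], 0]]'

```text
clock: 17.5
tool_pos: [515.4, -68.3, 131.5]
tcp_rot: [[0.148, -0.94, 0.307], [-0.989, -0.139, 0.05], [-0.004, -0.311, -0.95]]
wrist_force: [-5.3, 5.1, 11.7]
finger_gap: 0.078
grip_force: 63.0
```

```bash
python3 - <<'E'
from k import *
o=arm.get_obs();R=np.array(o["tcp_rot"])
print(o["clock"],o["wrist_force"],"bottom",wc(o["tool_pos"])+125*(R[:,2]@CR))
p,R=pin(25,[-69.5,-2,12.5]);print(delta(p,R));p,R=pin(30,[-69,-2,13]);print(delta(p,R))
E
```

```text
17.5 [-5.3  5.1 11.7] bottom [-70.5  -1.   12.6]
(array([ 0.5, 14.1,  1.3]), array([ 6.9,  0.2, -0.1]))
(array([ 0.5, 24.2,  2.8]), array([11.9,  0.2, -0.1]))
```

Emit:
play_rows --steps '[[[0, 0, -1], [0, 0, 0], 0], [[0, 5, -1], [2, 0, 0], 0], [[0, 9, 0], [4, 0, 0], 0], [[0, 13, 0], [6, 0, 0], 0], [[0, 17, 1], [8, 0, 0], 0], [[0, 20, 1], [10, 0, 0], 0], [[0, 20, 1], [10, 0, 0], 0], [[0, 20, 1], [10, 0, 0], 0]]'

```text
clock: 18.3
tool_pos: [496.7, -71.5, 123.3]
tcp_rot: [[0.147, -0.874, 0.463], [-0.989, -0.128, 0.073], [-0.004, -0.469, -0.883]]
wrist_force: [-1.6, 0.8, 1.0]
finger_gap: 0.075
grip_force: 61.4
```

Emit:
play_rows --steps '[[[0, 0, 0], [0, 0, 0], 10], [[0, 0, 0], [0, 0, 0], 13], [[0, 0, 0], [0, 0, 0], 16], [[0, 0, 0], [0, 0, 0], 20], [[0, 0, 0], [0, 0, 0], 25], [[0, 0, 0], [0, 0, 0], 30], [[0, 0, 0], [0, 0, 0], 30], [[0, 0, 0], [0, 0, 0], 30]]'

```text
clock: 19.1
tool_pos: [496.5, -71.3, 123.0]
tcp_rot: [[0.147, -0.874, 0.463], [-0.989, -0.128, 0.073], [-0.005, -0.469, -0.883]]
wrist_force: [-0.5, -0.1, -0.3]
finger_gap: 0.296
grip_force: 0.3
```

```bash
python3 - <<'E'
from k import *
o=arm.get_obs();R=np.array(o["tcp_rot"])
print(o["clock"],o["wrist_force"],"bottom",wc(o["tool_pos"])+125*(R[:,2]@CR))
snap("scene","s6");snap("top","t6")
for c in("top","scene"):
    q=wc(cloud(c,c[0]+"6"));f=box(q,(-190,-92,-120,120,60,165));f=f[abs(f[:,1])<90]
    for z in range(60,165,15):
        s=f[abs(f[:,2]-z)<7.5]
        if len(s)>8: print(c,z,len(s),np.median(s[:,0]),s[:,1].min(),s[:,1].max())
print(delta(o["tool_pos"],toolw(33,8.5,-1)))
E
```

```text
19.1 [-0.5 -0.1 -0.3] bottom [-69.8  -1.2  12.6]
top 60 61 -96.04805640609675 -86.17364336154458 82.04375952616786
top 75 118 -103.15069289707172 -86.0588677254287 83.6021169884199
top 90 135 -112.49207211691326 -85.95127280657319 82.35393269135777
top 105 141 -121.87879327579778 -86.29211512587399 83.72259624165032
top 120 108 -130.33158964790232 -85.7671365724908 83.74377113240702
top 135 204 -141.56043826896808 -85.36526403662391 83.59819912541748
top 150 66 -145.07012859037164 -85.737401929395 83.24297697057021
scene 120 285 -133.95334381540837 -82.13036967995981 86.2430776487853
scene 135 433 -141.11428770391603 -82.67214664406335 86.2777857953186
scene 150 125 -142.46010281109972 -81.65017811268925 85.16703605857755
(array([0., 0., 0.]), array([ 5. ,  0.2, -0.2]))
```

Emit:
play_rows --steps '[[[0, 0, -10], [0, 0, 0], 30], [[0, 0, -25], [0, 0, 0], 30], [[0, 0, -45], [0, 0, 0], 30], [[0, 0, -70], [0, 0, 0], 30], [[0, 0, -100], [0, 0, 0], 30], [[0, 0, -100], [0, 0, 0], 30], [[0, 0, -100], [0, 0, 0], 30], [[0, 0, -100], [0, 0, 0], 30]]'

```text
clock: 20.0
tool_pos: [450.0, -78.5, 210.9]
tcp_rot: [[0.147, -0.874, 0.463], [-0.989, -0.128, 0.074], [-0.005, -0.469, -0.883]]
wrist_force: [-0.4, -1.0, -0.3]
finger_gap: 0.297
grip_force: 0.0
```

```bash
python3 - <<'E'
from k import *
snap("scene","s7");snap("top","t7")
for c in("top","scene"):
    q=wc(cloud(c,c[0]+"7"));f=box(q,(-170,-92,-120,120,60,165));f=f[abs(f[:,1])<90]
    for z in (75,105,135):
        s=f[abs(f[:,2]-z)<7.5]
        if len(s)>8: print(c,z,len(s),np.median(s[:,0]),s[:,1].min(),s[:,1].max())
o=arm.get_obs();print(o["clock"],o["qpos"]*57.3,wc(o["tool_pos"]))
for c,a in(([-210,0,190],50),([-195,0,115],58),([-120,0,115],58),([-64,0,118],58)):
    R=tool(a,8.5,-1);b=best(c,R);print(c,b[0]*57.3,round(b[1],3),delta(cw(c),R))
E
```

```text
top 75 180 -106.7479852544148 -86.16996057559166 83.63113973535822
top 105 186 -127.15462122086475 -85.46725949463087 83.74024944098683
top 135 254 -148.83788570455158 -85.59390991339258 83.7584743385694
scene 105 56 -136.21039875657056 -83.5591911764033 85.52475419715516
scene 135 450 -147.78193190528614 -84.07146018270466 86.58690499371147
20.1 [-36.3   4.1 108.1  25.7  50.4 121.8] [-175.4   -1.9  210.6]
[-210, 0, 190] [-55.1   3.2 128.9  70.1  46.8 -24.3] 0.0 (array([-1.7, 40.2,  2. ]), array([ 17.1,  17.5, -89. ]))
[-195, 0, 115] [-56.5  26.6 139.7 106.1  53.1 -74.4] 0.0 (array([-1.3, 62.1, 75.3]), array([ 23.4,  23.8, -88. ]))
[-120, 0, 115] [-41.8  26.9 128.8 113.   45.1 -63.5] 0.0 (array([ -1.3,  -4.2, 110.4]), array([ 23.4,  23.8, -88. ]))
[-64, 0, 118] [-34.3  28.1 120.6 114.   39.1 -56. ] 0.0 (array([ -1.4, -55.1, 134. ]), array([ 23.4,  23.8, -88. ]))
```

Emit:
play_rows --steps '[[[-1, 40, 2], [17, 17, -89], 100], [[-1, 40, 2], [17, 17, -89], 100], [[-1, 40, 2], [17, 17, -89], 100], [[-1, 40, 2], [17, 17, -89], 100], [[-1, 40, 2], [17, 17, -89], 100], [[-1, 40, 2], [17, 17, -89], 100], [[-1, 40, 2], [17, 17, -89], 100], [[-1, 40, 2], [17, 17, -89], 100]]'

```text
clock: 20.9
tool_pos: [415.9, -82.3, 190.3]
tcp_rot: [[0.685, -0.252, 0.683], [-0.38, -0.924, 0.041], [0.621, -0.287, -0.729]]
wrist_force: [-1.1, -0.2, -0.4]
finger_gap: 0.998
grip_force: 0.0
```

```bash
python3 - <<'E'
from k import *
o=arm.get_obs();print(o["clock"],o["qpos"]*57.3,wc(o["tool_pos"]))
print(delta(cw([-210,0,150]),tool(58,8.5,-1)))
E
```

```text
20.9 [-48.3   0.6 125.4  57.6  39.6  21.6] [-209.7   -0.7  190.3]
(array([-25.5,  11.1,  29.2]), array([  7.1,  13.7, -27.9]))
```

Emit:
play_rows --steps '[[[-10, 4, 10], [7, 14, -28], 100], [[-20, 8, 20], [7, 14, -28], 100], [[-25, 11, 29], [7, 14, -28], 100], [[-25, 11, 29], [7, 14, -28], 100], [[-25, 11, 29], [7, 14, -28], 100], [[-25, 11, 29], [7, 14, -28], 100], [[-25, 11, 29], [7, 14, -28], 100], [[-25, 11, 29], [7, 14, -28], 100]]'

```text
clock: 21.7
tool_pos: [415.7, -82.3, 150.0]
tcp_rot: [[0.523, 0.142, 0.841], [0.073, -0.99, 0.121], [0.849, -0.002, -0.528]]
wrist_force: [-0.9, 0.4, -0.2]
finger_gap: 1.001
grip_force: 0.0
```

```bash
python3 - <<'E'
from k import *
o=arm.get_obs();print(o["clock"],o["qpos"]*57.3,wc(o["tool_pos"]))
R=tool(58,8.5,-1);R0=np.array(o["tcp_rot"])
for c in([-195,0,112],[-150,0,112],[-64,0,118]): print(delta(cw(c),R))
E
```

```text
21.7 [-60.5  15.5 139.8  94.3  52.5 -60.4] [-210.    -0.6  150. ]
(array([-24.3,  -0.6,  32.8]), array([ 0.2, -0.1, -0.3]))
(array([-0.6, -0.9, 71. ]), array([ 0.2, -0.1, -0.3]))
(array([ 49.9,  -1.4, 140.9]), array([ 0.2, -0.1, -0.3]))
```

Emit:
play_rows --steps '[[[-12, 0, 16], [0, 0, 0], 100], [[-24, 0, 33], [0, 0, 0], 100], [[-16, 0, 46], [0, 0, 0], 100], [[-8, 0, 59], [0, 0, 0], 100], [[-1, 0, 70], [0, 0, 0], 100], [[2, 0, 75], [0, 0, 0], 100], [[5, 0, 80], [0, 0, 0], 100], [[9, 0, 85], [0, 0, 0], 100]]'

```text
clock: 22.5
tool_pos: [492.1, -70.8, 113.7]
tcp_rot: [[0.522, 0.142, 0.841], [0.075, -0.99, 0.121], [0.85, -0.0, -0.527]]
wrist_force: [-0.1, 0.1, 0.1]
finger_gap: 1.001
grip_force: 0.4
```

Emit:
play_rows --steps '[[[3, 0, 4], [0, 0, 0], 100], [[6, 0, 9], [0, 0, 0], 100], [[9, 0, 13], [0, 0, 0], 100], [[12, 0, 18], [0, 0, 0], 100], [[15, 0, 22], [0, 0, 0], 100], [[18, 0, 27], [0, 0, 0], 100], [[21, 0, 31], [0, 0, 0], 100], [[24, 0, 35], [0, 0, 0], 100]]'

```text
clock: 23.3
tool_pos: [534.5, -64.9, 115.8]
tcp_rot: [[0.521, 0.143, 0.841], [0.075, -0.99, 0.121], [0.85, 0.0, -0.527]]
wrist_force: [-0.2, -0.4, 0.3]
finger_gap: 1.001
grip_force: 0.2
```

```bash
python3 - <<'E'
from k import *
a,_=snap("scene","s8");b,_=snap("top","t8")
o=arm.get_obs();print(o["clock"],o["qpos"]*57.3,wc(o["tool_pos"]),o["wrist_force"],o["grip_force"])
R=tool(58,8.5,-1)
for c in([-80,0,116],[-64,0,118],): print(delta(cw(c),R))
cv2.imwrite("pics/s8c.png",np.hstack([cv2.resize(b[140:270,300:430,::-1],(400,400)),cv2.resize(a[205:335,195:325,::-1],(400,400))]))
E
```

```text
23.4 [-37.5  26.6 126.  115.1  42.2 -60.7] [-89.8  -0.9 115.9] [0.  0.1 0.5] 0.10993597461492755
(array([ 5.2, -1. ,  8.3]), array([ 0.3, -0.2, -0.1]))
(array([15.3, -1.1, 20.9]), array([ 0.3, -0.2, -0.1]))
```

View pics/s8c.png

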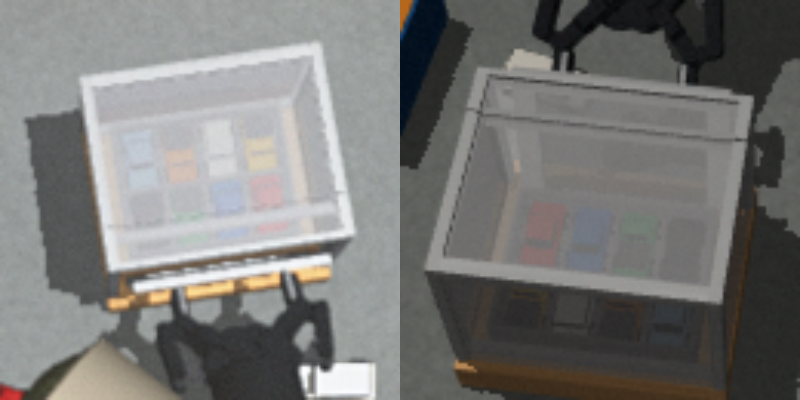

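The picture shows both fingers behind the window at top-crop (180,300) and (290,285), straightening it squarely under the header. I go on until it meets the stop.

Emit:
play_rows --steps '[[[3, 0, 4], [0, 0, 0], 100], [[5, 0, 8], [0, 0, 0], 100], [[8, 0, 11], [0, 0, 0], 100], [[10, 0, 14], [0, 0, 0], 100], [[12, 0, 17], [0, 0, 0], 100], [[13, 0, 19], [0, 0, 0], 100], [[15, 0, 21], [0, 0, 0], 100], [[15, 0, 21], [0, 0, 0], 100]]'

```text
clock: 24.2
tool_pos: [559.8, -61.3, 117.5]
tcp_rot: [[0.521, 0.143, 0.841], [0.076, -0.99, 0.121], [0.85, 0.001, -0.527]]
wrist_force: [0.0, 0.0, 0.8]
finger_gap: 0.998
grip_force: 0.0
```

Emit:
play_rows --steps '[[[1, 0, 1], [0, 0, 0], 100], [[1, 0, 2], [0, 0, 0], 100], [[2, 0, 2], [0, 0, 0], 100], [[2, 0, 3], [0, 0, 0], 100], [[2, 0, 3], [0, 0, 0], 100], [[2, 0, 3], [0, 0, 0], 100], [[2, 0, 3], [0, 0, 0], 100], [[2, 0, 3], [0, 0, 0], 100]]'

```text
clock: 25.0
tool_pos: [563.0, -60.7, 117.7]
tcp_rot: [[0.521, 0.142, 0.842], [0.075, -0.99, 0.121], [0.85, 0.0, -0.526]]
wrist_force: [-5.7, -1.7, 5.1]
finger_gap: 1.001
grip_force: 2.8
```

Emit:
play_rows --steps '[[[-3, 0, -4], [0, 0, 0], 100], [[-8, 0, -12], [0, 0, 0], 100], [[-16, 0, -25], [0, 0, 0], 100], [[-30, 0, -48], [0, 0, 0], 100], [[-52, 0, -84], [0, 0, 0], 100], [[-70, 0, -115], [0, 0, 0], 100], [[-50, 0, -145], [0, 0, 0], 100], [[-50, 0, -145], [0, 0, 0], 100]]'

```text
clock: 25.8
tool_pos: [413.6, -82.3, 153.2]
tcp_rot: [[0.521, 0.139, 0.842], [0.075, -0.99, 0.117], [0.85, 0.002, -0.526]]
wrist_force: [0.1, -1.0, -0.2]
finger_gap: 1.002
grip_force: 0.0
```

```bash
python3 - <<'E'
from k import *
a,_=snap("scene","s9");b,_=snap("top","t9")
o=arm.get_obs();print(o["clock"],wc(o["tool_pos"]),o["wrist_force"])
for c in("top","scene"):
    q=wc(cloud(c,c[0]+"9"));f=box(q,(-140,-50,-90,90,35,150))
    for z in range(40,150,15):
        s=f[abs(f[:,2]-z)<7.5]
        if len(s)>8: print(c,z,len(s),np.percentile(s[:,0],[10,50,90]),s[:,1].min(),s[:,1].max())
for n in("window_top","tray","window"):
  for c in("top","scene"): print(n,c,[(round(r["p"],2),wc(r["position"])) for r in arm.tip_of(c,n)])
cv2.imwrite("pics/s9c.png",np.hstack([cv2.resize(b[140:270,300:430,::-1],(400,400)),cv2.resize(a[205:335,195:325,::-1],(400,400))]))
E
```

```text
25.9 [-210.9   -0.8  152.1] [-0.4 -0.3 -0. ]
top 40 84 [-93.  -73.2 -71.2] -85.04293189492168 86.37416430967204
top 55 70 [-73.  -71.3 -70.4] -86.46113188113873 83.490115140657
top 70 43 [-72.6 -70.9 -70.1] -84.95672423626624 83.56401471297261
window_top top [(0.74, array([-107.2,  559. ,  105.3])), (0.65, array([-62.6,   0.9, 161.4])), (0.44, array([-283.3,  555.5,  110.4]))]
window_top scene [(0.71, array([-279.2,  559.4,  109.4])), (0.57, array([-106.7,  552.9,  110.3]))]
tray top [(0.3, array([-72.7,  -1.6,  10.7]))]
tray scene []
window top [(0.66, array([-106.7,  555.8,   -0.6])), (0.53, array([-278.6,  554.3,    0.3])), (0.51, array([-69.7,   2.3,  14.2]))]
window scene [(0.94, array([-110.5,  555.2,    2.8])), (0.82, array([-281.2,  551. ,    2.8])), (0.67, array([-192. ,  -91.1,   -3.6]))]
```

View pics/s9c.png

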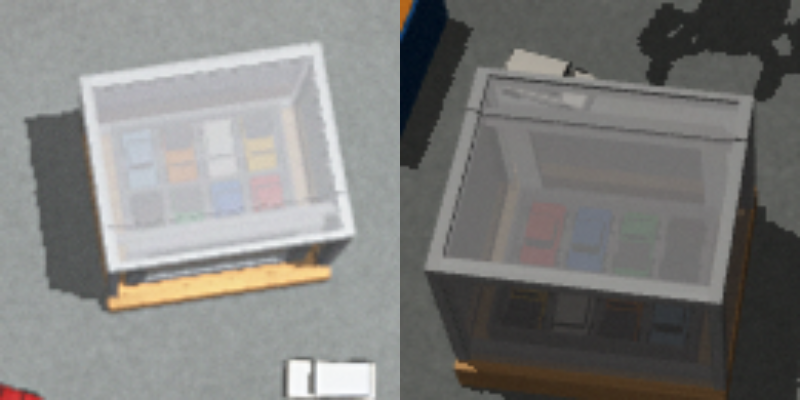

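The picture shows the window standing upright under the header, leaning back about 3° against the stop. The tray is home, the van is untouched and the arm is clear.

```bash
python3 -c "
from station import arm
print(arm.hand_in())"
```

```text
the job is handed in; nothing more can be done
None
```

The job is handed in at about 26 s. The tray stopped against the kerb, the window stands on its own against the stop, leaning back about 3°, and I saw nothing else on the counter move, though I did not measure the bystanders again.

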